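# Release the check source from its push-fit holder into the lead pig

### The job

The check source is locked in the push-fit fitting on the acrylic block: press the fitting's collet ring right down to its stop, pull the source straight out by its stem with the ring held down, then lower it, capsule first, to the bottom of the well in the lead pig before letting go of it. Work gently: do not force the ring, wrench at the locked source, drop or ram it, and leave the block, the pig and the other things where they stand.

Things in the scene. Friction and masses are not known exactly. Their poses are not given: they have to be found in the camera images.
- block: frosted acrylic positioning block, 110 x 90 x 30 mm, fixed to the table. Origin: centre of its underside, z up. On its middle stands an upright brass push-fit fitting (50 across at the foot, 43 above), bore along the block's z axis. A latch inside locks the source in by its capsule's shoulder; it bears 30 N from a locked source
- fitting_rim (a point): centre of the brass fitting's rim, 55 mm above the block's underside. Above it sits the collet: a flat-topped grey plastic ring, 42 outer and 23 inner diameter, 5 thick, around the stem. Its height is not measured and differs: its top at rest is 11 to 25 mm above this point. It presses down 6 mm to a hard stop, against a spring of 2 N at first, 7 N at the stop. It bears 25 N
- bore_floor (a point): floor of the fitting's bore, 14 mm above the block's underside; the source stands on it. The first 5 mm of pressing clear the latch; it shuts as the ring rises, but once the source has risen 2 mm it only rubs on its side (a few N, for 30 mm) and the ring need not be held. So hold the ring at its stop with the fingertips, pinch the stem just above it and lift
- source: check source, loose, 50 to 100 g: a straight aluminium stem 12 mm in diameter and 72 long on a steel capsule foot 19 in diameter and 26 long (its lowest 7 taper to a flat 13 across), 98 in all. Origin: centre of the foot's flat underside; z along the stem, up. At the start it stands in the fitting with its foot 14 mm above the block's underside, so that its top is 112 mm above the block's underside, 32 to 46 mm above the ring's top
- pig: smooth grey lead pig: an upright lead pot 68 mm across and 58 high, loose, 2.4 kg. Origin: centre of its underside. In the middle of its top is an open round well, 22.6 in diameter and 40 deep, with a 5 mm wide 45 degree lead-in at the mouth (33 across at the top)
- pig_well (a point): centre of the flat floor of the lead pig's well, 18 mm above the pig's underside and 40 mm below its rim
- badge: bystander: flat pink plastic dosimeter badge holder with a steel clip, 89 x 46 x 10, loose; origin under its centre. Sizes in mm
- torch: bystander: small aluminium torch lying down, 111 long, 23 thick, loose; origin under its middle, x along it. Sizes in mm
- clipbox: bystander: zinc clip box with a sliding lid, 93 x 55 x 31, loose; origin under its centre. Sizes in mm
- wedge: bystander: stepped frosted acrylic positioning block without a fitting, 60 x 90 x 55, loose; origin under its centre. Sizes in mm
- toy: bystander: small wooden ring-stacker toy, 64 across, 58 high, loose; origin under its centre. Sizes in mm
- dish: bystander: open steel instrument dish 170 x 110 x 28, loose; origin under its centre. Sizes in mm
- penpot: bystander: white ceramic pot 68 across, 85 high, loose; origin under its centre. Sizes in mm
Mind the look-alikes: they are no part of the job. Leave any pink look-alike of the block alone.

How it is judged (in metres and radians):
On the way, in this order (a step that is already met when the one before it is completed fails the run):
1. the fingers press on the collet ring (over 5 N) while the source is still home in the fitting (contact force between the fingers and block above 5 N and z of source in the frame of block below 0.018 m), for 0.1 s.
2. the source is drawn right out: its foot is above the ring (z of source in the frame of block above 0.08 m), for 0.05 s.
3. the source's foot stands on the floor of the pig's well while the fingers still hold its stem (horizontal distance between source and pig_well below 0.005 m and z of source in the frame of pig between 0.014 and 0.022 m and contact force between the fingers and source above 0.5 N), for 0.1 s.
At the end, for the whole second after the job is handed in: The source stands at rest, capsule down, in the lead pig's well: its foot within 4 mm of the well's floor in height and within 5 mm of its centre, its stem within 14 degrees of upright, the pig upright and within 20 mm of where it stood, the block where it was (horizontal distance between source and pig_well below 0.005 m and z of source in the frame of pig between 0.014 and 0.022 m and angle between source's own z axis and vertical below 0.25 rad and linear speed of source below 0.02 m/s and angle between pig's own z axis and vertical below 0.05 rad and distance of pig from where it was at the start of the episode below 0.02 m and distance of block from where it was at the start of the episode below 0.005 m); the robot touches nothing.
It fails at once if the robot loads the fitting or its ring with more than 25 N (contact force between any of the fingers, the arm and block above 25 N).
It fails at once if the source is wrenched at in its fitting with more than 30 N (contact force between source and block above 30 N).
It fails at once if the source is rammed against the pig with more than 30 N (contact force between source and pig above 30 N).
It fails at once if the pig is shoved more than 20 mm or tipped (distance of pig from where it was at the start of the episode above 0.02 m or angle between pig's own z axis and vertical above 0.15 rad).
It fails at once if a bystander is moved more than 30 mm (distance of any of badge, torch, clipbox, wedge, toy, dish, penpot from where it was at the start of the episode above 0.03 m).
It also fails if it takes over 56 s, if anything falls off the work surface, if the arm or the gripper's body presses on something with over 40 N, if the wrist force passes 120 N, or if a joint passes its speed limit or range.

### The arm

A 6-joint arm with a two-finger parallel gripper is mounted at the origin on the work surface. World frame = base frame: x ahead of the robot, y to its left, z up, the work surface at z = 0. Lengths are in mm, angles in rad, forces in N, time in s.
With the tool pointing down it reaches from about 275 to 975 mm from the base axis. Payload 8.4 kg.
Tool frame: the origin (TCP) lies on the mounting face of the last link; the fingertips stand 190 mm ahead of it and the grasp point (between the pads) lies 171 mm ahead of it; z points along the fingers, y is the direction in which the jaws open and shut (so a half turn about z gives the same grasp; the last joint's range is limited). The gripper opens to 92 mm and grips with 3 to 60 N. Pads are 20 mm wide; open, the fingers measure 128 mm over their backs; the gripper's body (75 mm by 189 mm) begins 69 mm behind the grasp point.
Start: joints at [1.272, 0.353, 1.633, -0, 1.155, -0.002], TCP at [182.787, 597.677, 404.683] pointing down, gripper open.
Joint ranges: [-2.63, 2.63], [-0.92, 2.1], [0.06, 2.66], [-1.3, 4.44], [0, 2.69], [-3.02, 3.02]. Speed limits (rad/s): [2.22, 2.22, 2.79, 3.14, 3.14, 3.14].

### API

Orientations are given as a rotation vector (axis times angle).
In Python, from rig import status, cams, bot gives the robot as it stands.
- The arm moves only by the shell command python3 -m jog 'ROWS' [FORCE]. ROWS is JSON, a list of rows, each an object of numbers: "ax", "ay", "az": the turn, a rotation vector about the tool's x, y, z in degrees; "x", "y", "z": the shift along the tool's x, y, z in mm; "claw": the closure in counts, from 0 (fully open) to 255 (shut). A call has 1 to 12 rows; each row is the pose to reach, as a shift and turn from the pose commanded when the call began, along the tool's axes at that moment; what a row does not reach only later rows make up. A row lasts 1/10 s, in which the tool goes at most 50 mm and 8.59 degrees, less where a joint would pass 70% of its speed; a pose out of reach is approached as far as the arm can. A call with a gripper value outside its range is refused whole. The fingers move at their own pace and stop on an object; FORCE is the grip in N (left out, the last holds). Time passes only in rows, so rows that repeat a pose let the fingers close. It gives the time, the measured TCP pose, the force and the opening at its end, in the units of the state.
- status.read_state(): the state, without advancing time (a new reading comes with each control period).
- cams.get_image(name): name is "scene" or "top" or "wrist"; returns a dict with "frame" (384x512x3 uint8, red, green, blue), "mtx" (3x3 intrinsics, pixels), "k1" (the pictures are not rectified: a ray, as slopes to the right and down, at radius r is drawn at 1 + k1 r^2 times it, then the intrinsics apply), "xyz" and "rotation" of the camera in the world. Camera axes: x right, y down, z forward; pixel columns grow to the right and rows downward; lengths in mm; the calibration is good to about 2 mm. A picture is of the moment at which its call begins. There is no depth.
- bot.hand_in(): hands the job in, once; it reports no verdict.
The state is a dict: "time_s": time; "joint_positions": joint angles; "qvel": joint speeds; "tau": joint torques, N m; "position": TCP position; "orientation": TCP orientation; "wrist_force": force on the tool from outside, world axes, zero at the start; "wrist_torque": the same for the moment, N m; "grip_width": opening from 0.0 (shut) to 1.0 (fully open).
Only numpy, scipy, OpenCV 4.12 (cv2) and the standard library are available. Lean on these libraries where they do the work, as an engineer would, in place of code of your own. Each camera call takes 0.05 s, during which the arm holds its last target. There are 200 camera calls.

## Working session

There is one attempt and no reset: what is moved stays moved. The work goes in short steps, Python scripts to look and compute and a shell command to move; the robot and the scene stay as the last step left them, time stands still between calls to the robot, and variables do not carry over. Pictures are saved under pics/ and viewed, about 8 in all and at most 12, crops included, and the job is handed in when it is done.

```bash
mkdir -p pics; ls; cat > h.py <<'E'
import numpy as np, cv2, json
from scipy.spatial.transform import Rotation as R
from rig import status, cams, bot
def snap(name,fn):
    d=cams.get_image(name); cv2.imwrite(f'pics/{fn}.png',np.ascontiguousarray(d['frame'][...,::-1]))
    json.dump({k:np.asarray(d[k]).tolist() for k in('mtx','k1','xyz','rotation')},open(f'pics/{fn}.json','w'))
def ld(fn):
    c=json.load(open(f'pics/{fn}.json')); r=np.array(c['rotation'])
    c['R']=r if r.shape==(3,3) else R.from_rotvec(r).as_matrix(); c['K']=np.array(c['mtx']); c['o']=np.array(c['xyz']); return c
def ray(c,u,v):
    K=c['K']; p=np.array([(u-K[0,2])/K[0,0],(v-K[1,2])/K[1,1]]); q=p.copy()
    for _ in range(50): q=p/(1+c['k1']*(q@q))
    d=c['R']@np.array([q[0],q[1],1]); return c['o'],d/np.linalg.norm(d)
def atz(c,u,v,z):
    o,d=ray(c,u,v); return o+d*(z-o[2])/d[2]
def proj(c,P):
    x=c['R'].T@(np.array(P,float)-c['o']); q=x[:2]/x[2]; q=q*(1+c['k1']*(q@q)); return c['K'][:2,:2]@q+c['K'][:2,2]
def tri(obs):
    A=np.zeros((3,3));b=np.zeros(3);rs=[ray(c,u,v) for c,u,v in obs]
    for o,d in rs:
        M=np.eye(3)-np.outer(d,d);A+=M;b+=M@o
    p=np.linalg.solve(A,b); return p,[np.linalg.norm(np.cross(p-o,d)) for o,d in rs]
E
python3 - <<'E'
from h import *
for n in('scene','top','wrist'): snap(n,n+'0')
a=[cv2.imread(f'pics/{n}0.png') for n in('scene','top')]
cv2.imwrite('pics/v1.png',cv2.resize(a[0],(800,600))); cv2.imwrite('pics/v2.png',cv2.resize(a[1],(800,600)))
print(status.read_state())
for n in('scene','top','wrist'): c=ld(n+'0'); print(c['xyz'],c['R'].round(3).tolist(),c['mtx'],c['k1'])
E
```

```text
pics
{'time_s': 0.15, 'joint_positions': array([ 1.27160870e+00,  3.53507864e-01,  1.63396213e+00,  9.41015959e-06,
        1.15523115e+00, -2.43366801e-03]), 'qvel': array([ 3.76706937e-05, -1.53884726e-03, -5.53580820e-04, -2.79718468e-04,
       -7.03382344e-04, -4.51147302e-04]), 'tau': array([ 1.28707397e-04, -5.94202995e+01, -3.34468031e+01,  6.98371581e-02,
        2.04719673e-02, -8.82569043e-05]), 'position': array([182.72572866, 597.50092489, 404.12480067]), 'orientation': array([-4.64411468e-01, -3.10689936e+00,  1.71931499e-03]), 'wrist_force': array([-0.11778632, -0.04517824,  0.20850137]), 'wrist_torque': array([0.000523  , 0.03736948, 0.02250792]), 'grip_width': 1.0017274888964167}
[1411.0939972533188, 251.7700750748819, 761.795583604209] [[-0.269, 0.601, -0.753], [0.963, 0.161, -0.216], [-0.008, -0.783, -0.622]] [[348.50027211009933, 0.0, 252.76067581949883], [0.0, 348.50027211009933, 197.31254089512672], [0.0, 0.0, 1.0]] -0.0065740935419338455
[411.2066488647417, 30.15740939429656, 1104.8216270857079] [[-0.02, -0.994, 0.11], [-1.0, 0.02, -0.002], [-0.0, -0.11, -0.994]] [[366.56230324653995, 0.0, 255.45653427876516], [0.0, 366.56230324653995, 190.36200571471008], [0.0, 0.0, 1.0]] 0.0357243070387647
[102.40769476750611, 621.1713383236271, 384.01692544395706] [[0.293, 0.914, 0.282], [0.956, -0.28, -0.087], [-0.001, 0.295, -0.955]] [[314.1066421373987, 0.0, 256.39694791664334], [0.0, 314.1066421373987, 192.38345587112772], [0.0, 0.0, 1.0]] 0.015961878699869293
```

View pics/v1.png

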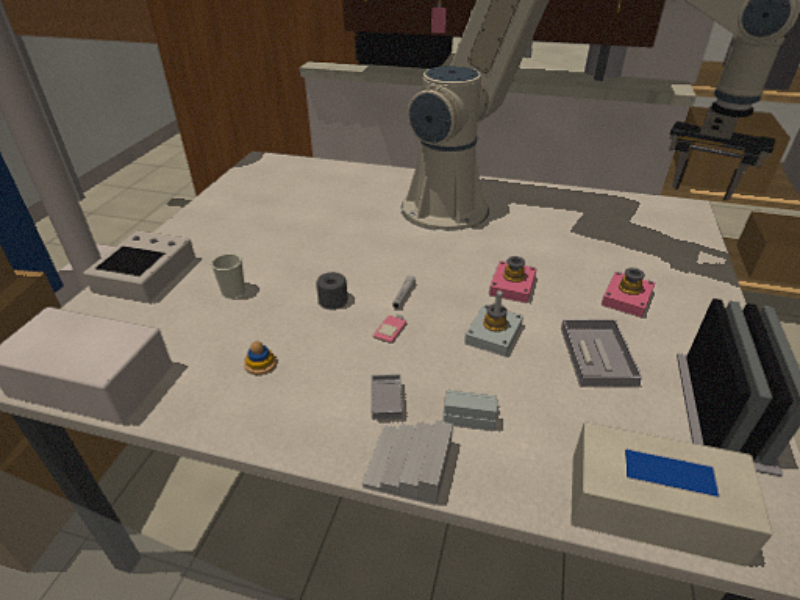

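View pics/v2.png

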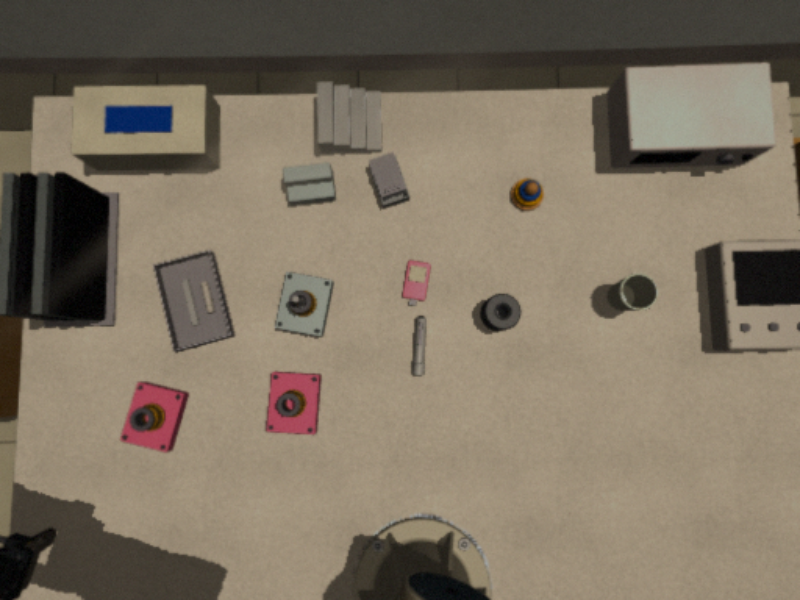

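Scene: the frosted block with the stem is at about (495,328), the pig at (332,290). In the top view they are at (304,304) and (501,313). I'll look at enlarged crops next.

```bash
python3 - <<'E'
from h import *
s=cv2.imread('pics/scene0.png');t=cv2.imread('pics/top0.png')
# origins: scene block (285,180), scene pig(190,165), top block(165,165), top pig(295,175); x7, 56x42 -> 392x294
def cr(im,x,y): return cv2.resize(im[y:y+42,x:x+56],(392,294),interpolation=cv2.INTER_CUBIC)
o=np.vstack([np.hstack([cr(s,288,184),cr(s,190,165)]),np.hstack([cr(t,170,170),cr(t,295,178)])])
cv2.imwrite('pics/v3.png',o)
c=ld('top0')
print(atz(c,304*.64,304*.64,30),atz(c,501*.64,313*.64,58))
E
```

```text
[521.09275835 207.34283398  30.        ] [ 494.39822408 -157.94423899   58.        ]
```

View pics/v3.png

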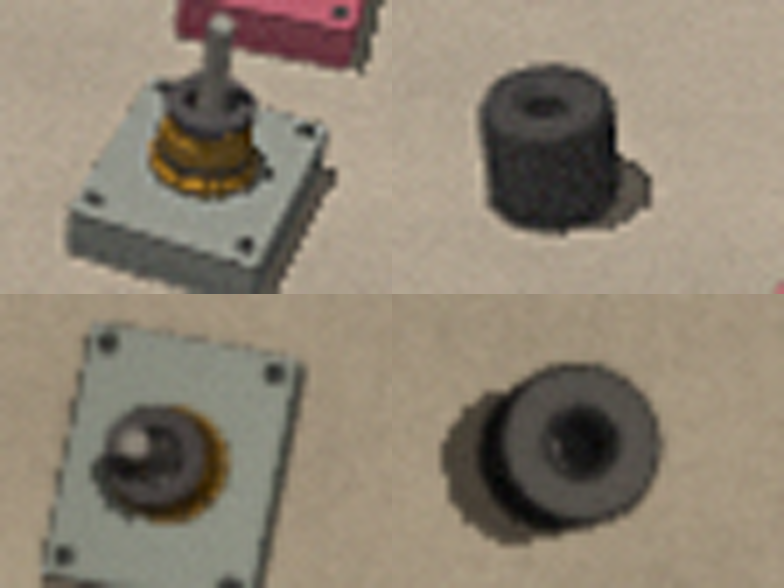

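```bash
cat >> h.py <<'E'
def rel(P,tilt=True):
    s=status.read_state(); T=R.from_rotvec(s['orientation'])
    print('t',round(s['time_s'],2),'TCP',s['position'].round(1),'ori',np.degrees(T.as_euler('ZYX')).round(2),'axes x',T.as_matrix()[:,0].round(4),'z',T.as_matrix()[:,2].round(4),'F',s['wrist_force'].round(2),'g',round(float(s['grip_width']),3),'j6',s['joint_positions'][5].round(2))
    print('shift',T.inv().apply(np.array(P)-s['position']).round(2))
    Z=T.as_matrix()[:,2]; print('level turn deg (tool)',np.degrees(T.inv().apply(np.cross(Z,[0,0,-1]))).round(3))
E
python3 - <<'E'
from h import *
s,t=ld('scene0'),ld('top0')
f=lambda o,p:o+(p+.5)/7-.5
S=lambda x0,y0,px,py:(f(x0,px),f(y0,py))
a=S(288,184,219,22);b=S(170,170,128,146)
print(tri([(s,*a),(t,*b)]),atz(s,*a,112),atz(t,*b,112))
a=S(190,165,157,104);b=S(295,178,190,148)
print(tri([(s,*a),(t,*b)]),atz(s,*a,58),atz(t,*b,58))
c=ld('wrist0');st=status.read_state();T=R.from_rotvec(st['orientation']).as_matrix()
print('cam in tool',T.T@(c['o']-st['position']),T.T@c['R'][:,2])
rel([515,205,380])
E
```

```text
(array([524.14560654, 211.28534335, 114.40013493]), [np.float64(0.2798986680691933), np.float64(0.27989866806915514)]) [520.96429494 210.86449888 112.        ] [524.37909402 212.00573101 112.        ]
(array([ 498.40017412, -159.17919524,   56.41101455]), [np.float64(2.3585750974198225), np.float64(2.3585750974197506)]) [ 500.41203113 -155.76956228   58.        ] [ 498.94495758 -161.19598121   58.        ]
cam in tool [83.72880569 -0.82863789 20.10975245] [-2.95033619e-01 -5.23845800e-05  9.55486871e-01]
t 0.15 TCP [182.7 597.5 404.1] ori [ 163.     -0.   -179.94] axes x [-0.9563  0.2924  0.    ] z [-3.0e-04 -1.1e-03 -1.0e+00] F [-0.12 -0.05  0.21] g 1.002 j6 -0.0
shift [-432.53 -278.15   24.43]
level turn deg (tool) [-0.064 -0.001  0.   ]
```

```bash
python3 -m jog '[{"x":-44,"y":-27,"z":2.4},{"x":-88,"y":-54,"z":5},{"x":-131,"y":-81,"z":7},{"x":-175,"y":-108,"z":10},{"x":-219,"y":-135,"z":12},{"x":-262,"y":-162,"z":15},{"x":-306,"y":-189,"z":17},{"x":-350,"y":-216,"z":20},{"x":-394,"y":-243,"z":22},{"x":-437.5,"y":-270.3,"z":24.4},{"x":-437.5,"y":-270.3,"z":24.4},{"x":-437.5,"y":-270.3,"z":24.4}]'
python3 - <<'E'
from h import *
snap('wrist','w1')
cv2.imwrite('pics/v4.png',cv2.resize(cv2.imread('pics/w1.png'),(800,600),interpolation=cv2.INTER_CUBIC))
rel([522,211,380])
E
```

```text
t 0.2 TCP [182.7 597.5 404.2] ori [ 162.99   -0.   -179.95] axes x [-0.9563  0.2925  0.    ] z [-3.e-04 -8.e-04 -1.e+00] F [-0.34 -1.05  0.53] g 0.996 j6 -0.0
shift [-437.47 -270.4    24.46]
level turn deg (tool) [-0.05 -0.    0.  ]schema error: expected keys ax, ay, az, x, y, z, claw
```

View pics/v4.png

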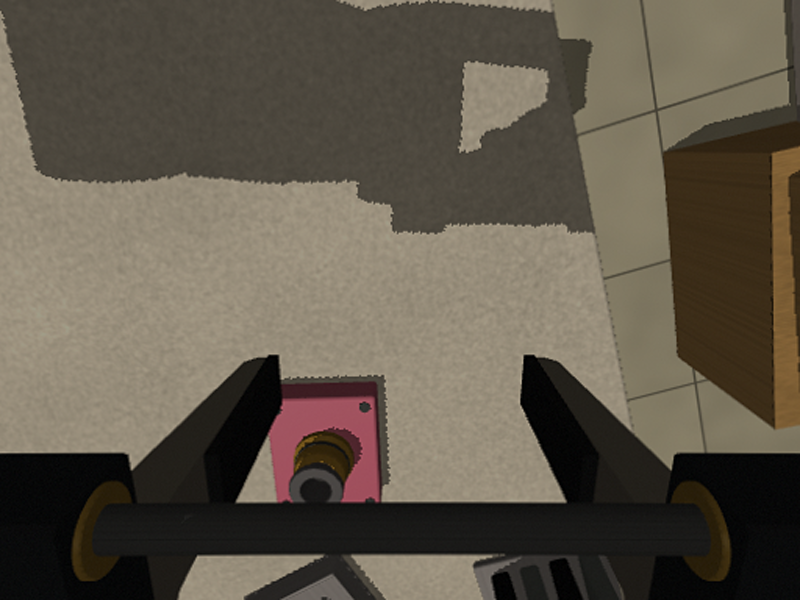

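The move was refused because every key is required. The picture (one used up) is still from the start pose, but it shows the fingertips at about (275,355) and (530,355), so the tool axis is visible between them.

```bash
python3 -m jog '[{"ax":0,"ay":0,"az":0,"x":-44,"y":-27,"z":2.4,"claw":0},{"ax":0,"ay":0,"az":0,"x":-88,"y":-54,"z":5,"claw":0},{"ax":0,"ay":0,"az":0,"x":-131,"y":-81,"z":7,"claw":0},{"ax":0,"ay":0,"az":0,"x":-175,"y":-108,"z":10,"claw":0},{"ax":0,"ay":0,"az":0,"x":-219,"y":-135,"z":12,"claw":0},{"ax":0,"ay":0,"az":0,"x":-262,"y":-162,"z":15,"claw":0},{"ax":0,"ay":0,"az":0,"x":-306,"y":-189,"z":17,"claw":0},{"ax":0,"ay":0,"az":0,"x":-350,"y":-216,"z":20,"claw":0},{"ax":0,"ay":0,"az":0,"x":-394,"y":-243,"z":22,"claw":0},{"ax":0,"ay":0,"az":0,"x":-437.5,"y":-270.3,"z":24.4,"claw":0},{"ax":0,"ay":0,"az":0,"x":-437.5,"y":-270.3,"z":24.4,"claw":0},{"ax":0,"ay":0,"az":0,"x":-437.5,"y":-270.3,"z":24.4,"claw":0}]' && python3 - <<'E'
from h import *
snap('wrist','w2')
cv2.imwrite('pics/v5.png',cv2.resize(cv2.imread('pics/w2.png'),(800,600),interpolation=cv2.INTER_CUBIC))
rel([522,211,380])
E
```

```text
time_s: 1.4
position: [523.1, 209.8, 380.0]
orientation: [-0.47, -3.106, 0.0]
wrist_force: [-0.1, 0.4, 0.6]
grip_width: 1.003
t 1.45 TCP [522.1 210.9 380. ] ori [ 1.6287e+02 -5.0000e-02 -1.7999e+02] axes x [-9.557e-01  2.945e-01  9.000e-04] z [-9.e-04  2.e-04 -1.e+00] F [-0.66  0.16  0.06] g 1.0 j6 -0.89
shift [0.16 0.03 0.01]
level turn deg (tool) [-0.005 -0.051 -0.   ]
```

View pics/v5.png

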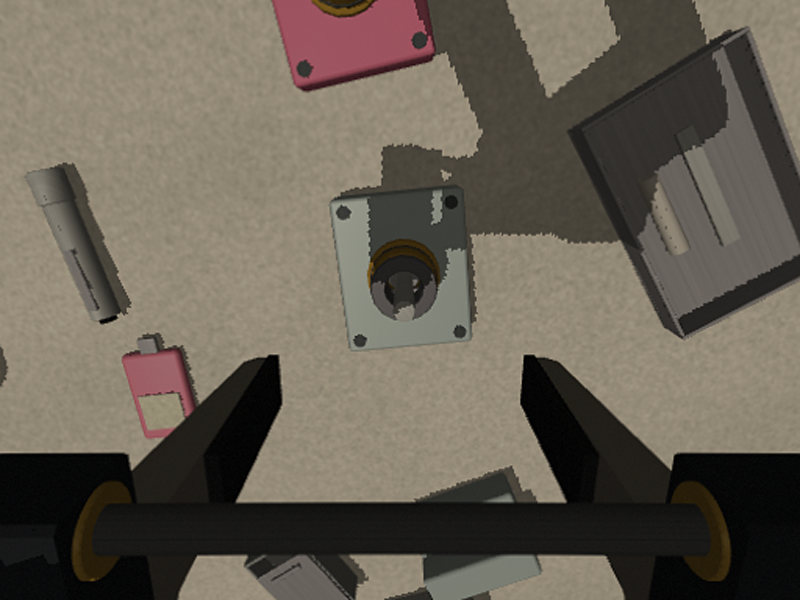

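Wrist view at the block: stem top at about (405,312), ring centre about (404,288), nothing in the fingers' way. I'll go lower for a finer fix.

```bash
python3 -m jog '[{"ax":0,"ay":0,"az":0,"x":0,"y":0,"z":30,"claw":0},{"ax":0,"ay":0,"az":0,"x":0,"y":0,"z":60,"claw":0},{"ax":0,"ay":0,"az":0,"x":0,"y":0,"z":60,"claw":0},{"ax":0,"ay":0,"az":0,"x":0,"y":0,"z":60,"claw":0}]' && python3 - <<'E'
from h import *
snap('wrist','w3')
a=cv2.imread('pics/w2.png')[145:220,208:308];b=cv2.imread('pics/w3.png')[145:245,205:305]
cv2.imwrite('pics/v6.png',np.hstack([cv2.resize(cv2.copyMakeBorder(a,0,25,0,0,cv2.BORDER_CONSTANT),None,fx=4,fy=4,interpolation=cv2.INTER_CUBIC),cv2.resize(b,None,fx=4,fy=4,interpolation=cv2.INTER_CUBIC)]))
rel([522,211,320])
for n in('w2','w3'):
  c=ld(n)
  for z in (112,75,66): print(n,z,proj(c,[522,211,z]))
E
```

```text
time_s: 1.85
position: [521.3, 212.4, 320.6]
orientation: [-0.462, -3.106, 0.001]
wrist_force: [0.0, 0.1, 0.2]
grip_width: 0.999
t 1.9 TCP [521.9 212.4 321.4] ori [1.6307e+02 3.0000e-02 1.7997e+02] axes x [-9.567e-01  2.912e-01 -5.000e-04] z [ 6.e-04  4.e-04 -1.e+00] F [0.43 0.47 1.46] g 1.0 j6 -0.89
shift [-0.51 -1.32  1.4 ]
level turn deg (tool) [ 0.034  0.027 -0.   ]
w2 112 [258.48347457 199.12508748]
w2 75 [258.23248652 186.77125856]
w2 66 [258.18024052 184.19907324]
w3 112 [255.98891586 231.63165722]
w3 75 [256.05942602 211.65466006]
w3 66 [256.07354271 207.65392223]
```

View pics/v6.png

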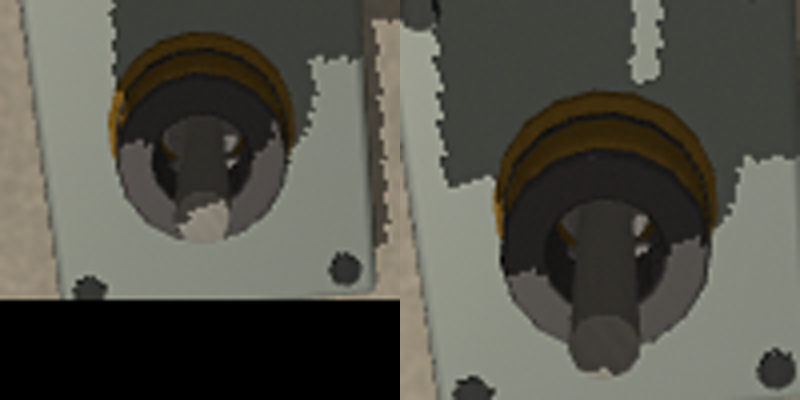

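The stem top measures (258.6,199.4) in w2 and (255.9,230.9) in w3. Both match the projection of (522,211,112) to within 0.7 px. The ring's top appears low, around z≈66. I'll narrow the jaws to about 22 mm and lower them around the stem.

```bash
python3 -m jog '[{"ax":0,"ay":0,"az":0,"x":0,"y":0,"z":0,"claw":194},{"ax":0,"ay":0,"az":0,"x":0,"y":0,"z":0,"claw":194},{"ax":0,"ay":0,"az":0,"x":0,"y":0,"z":0,"claw":194},{"ax":0,"ay":0,"az":0,"x":0,"y":0,"z":0,"claw":194},{"ax":0,"ay":0,"az":0,"x":0,"y":0,"z":0,"claw":194},{"ax":0,"ay":0,"az":0,"x":0,"y":0,"z":0,"claw":194},{"ax":0,"ay":0,"az":0,"x":0,"y":0,"z":0,"claw":194}]' 10 && python3 - <<'E'
from h import *
snap('wrist','w4')
cv2.imwrite('pics/v7.png',cv2.resize(cv2.imread('pics/w4.png')[130:280,156:356],(800,600),interpolation=cv2.INTER_CUBIC))
P=[]
for i in range(1):
    s=status.read_state();P.append(s['position'])
rel([522,211,250])
E
```

```text
time_s: 2.6
position: [522.1, 211.2, 320.2]
orientation: [-0.465, -3.107, 0.0]
wrist_force: [0.6, -0.0, 0.8]
grip_width: 0.415
t 2.65 TCP [522.1 211.2 320.2] ori [ 1.6299e+02 -1.0000e-02 -1.7999e+02] axes x [-9.562e-01  2.926e-01  1.000e-04] z [-2.e-04 -1.e-04 -1.e+00] F [-0.67 -0.65  0.82] g 0.367 j6 -0.89
shift [ 6.00e-02 -2.00e-01  7.02e+01]
level turn deg (tool) [-0.006 -0.007 -0.   ]
```

View pics/v7.png

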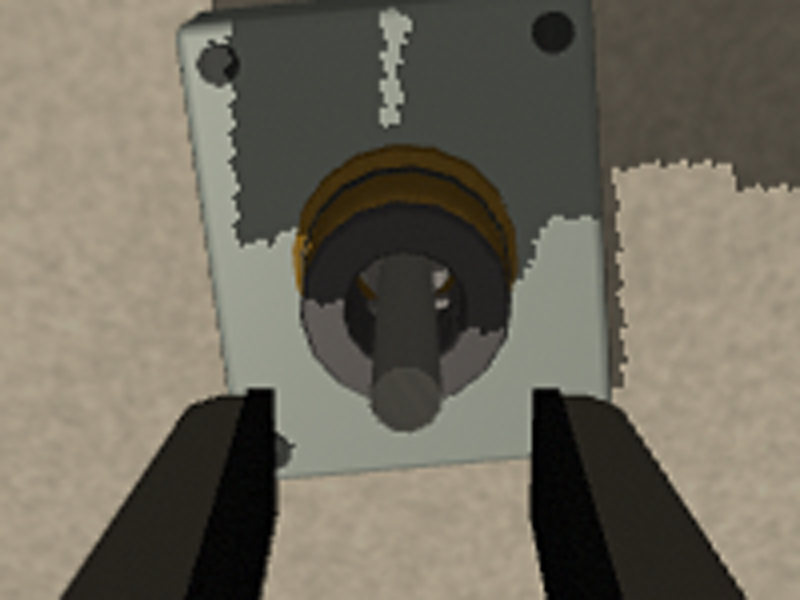

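The stem (405,398) is centred between the tips (275 and 532). Now I'll lower to just above the ring.

```bash
python3 -m jog '[{"ax":0,"ay":0,"az":0,"x":0,"y":0,"z":0,"claw":194},{"ax":0,"ay":0,"az":0,"x":0,"y":0,"z":0,"claw":194},{"ax":0,"ay":0,"az":0,"x":0,"y":0,"z":15,"claw":194},{"ax":0,"ay":0,"az":0,"x":0,"y":0,"z":30,"claw":194},{"ax":0,"ay":0,"az":0,"x":0,"y":0,"z":40,"claw":194},{"ax":0,"ay":0,"az":0,"x":0,"y":0,"z":44,"claw":194},{"ax":0,"ay":0,"az":0,"x":0,"y":0,"z":48,"claw":194},{"ax":0,"ay":0,"az":0,"x":0,"y":0,"z":48,"claw":194},{"ax":0,"ay":0,"az":0,"x":0,"y":0,"z":48,"claw":194}]' && python3 -m jog '[{"ax":0,"ay":0,"az":0,"x":0,"y":0,"z":2,"claw":194},{"ax":0,"ay":0,"az":0,"x":0,"y":0,"z":2,"claw":194}]' && python3 -m jog '[{"ax":0,"ay":0,"az":0,"x":0,"y":0,"z":2,"claw":194},{"ax":0,"ay":0,"az":0,"x":0,"y":0,"z":2,"claw":194}]'
```

```text
time_s: 3.55
position: [522.3, 211.3, 272.7]
orientation: [0.464, 3.107, 0.0]
wrist_force: [-0.1, 1.1, 0.2]
grip_width: 0.237
time_s: 3.75
position: [522.1, 211.2, 270.4]
orientation: [0.464, 3.107, 0.0]
wrist_force: [0.1, 0.7, -0.1]
grip_width: 0.24
time_s: 3.95
position: [522.0, 211.2, 268.1]
orientation: [-0.464, -3.107, 0.0]
wrist_force: [0.1, 0.2, -0.1]
grip_width: 0.239
```

```bash
for i in 1; do python3 -m jog '[{"ax":0,"ay":0,"az":0,"x":0,"y":0,"z":4,"claw":194},{"ax":0,"ay":0,"az":0,"x":0,"y":0,"z":4,"claw":194}]' && python3 -m jog '[{"ax":0,"ay":0,"az":0,"x":0,"y":0,"z":4,"claw":194},{"ax":0,"ay":0,"az":0,"x":0,"y":0,"z":4,"claw":194}]' && python3 -m jog '[{"ax":0,"ay":0,"az":0,"x":0,"y":0,"z":2,"claw":194},{"ax":0,"ay":0,"az":0,"x":0,"y":0,"z":2,"claw":194}]'; done
```

```text
time_s: 4.15
position: [521.9, 211.2, 263.8]
orientation: [-0.464, -3.106, 0.001]
wrist_force: [-0.2, -0.4, -0.8]
grip_width: 0.234
time_s: 4.35
position: [521.9, 211.2, 259.7]
orientation: [-0.464, -3.106, 0.001]
wrist_force: [-0.5, -0.2, -0.7]
grip_width: 0.24
time_s: 4.55
position: [522.1, 211.3, 258.2]
orientation: [-0.465, -3.107, 0.0]
wrist_force: [-0.6, -0.2, 1.5]
grip_width: 0.239
```

```bash
python3 -m jog '[{"ax":0,"ay":0,"az":0,"x":0,"y":0,"z":2,"claw":194},{"ax":0,"ay":0,"az":0,"x":0,"y":0,"z":2,"claw":194}]' && python3 -m jog '[{"ax":0,"ay":0,"az":0,"x":0,"y":0,"z":2,"claw":194},{"ax":0,"ay":0,"az":0,"x":0,"y":0,"z":2,"claw":194}]'
```

```text
time_s: 4.75
position: [522.2, 211.3, 256.3]
orientation: [0.465, 3.107, 0.0]
wrist_force: [-1.2, -0.1, 3.4]
grip_width: 0.236
time_s: 4.95
position: [522.1, 211.2, 254.3]
orientation: [0.464, 3.107, 0.0]
wrist_force: [-1.9, -1.2, 5.6]
grip_width: 0.24
```

```bash
python3 -m jog '[{"ax":0,"ay":0,"az":0,"x":0,"y":0,"z":1,"claw":194},{"ax":0,"ay":0,"az":0,"x":0,"y":0,"z":1,"claw":194}]' && python3 -m jog '[{"ax":0,"ay":0,"az":0,"x":0,"y":0,"z":0.6,"claw":194},{"ax":0,"ay":0,"az":0,"x":0,"y":0,"z":0.6,"claw":194}]' && python3 -m jog '[{"ax":0,"ay":0,"az":0,"x":0,"y":0,"z":0.4,"claw":194},{"ax":0,"ay":0,"az":0,"x":0,"y":0,"z":0.4,"claw":194}]'
```

```text
time_s: 5.15
position: [522.2, 211.3, 253.4]
orientation: [0.465, 3.107, 0.0]
wrist_force: [-1.0, -0.3, 5.7]
grip_width: 0.236
time_s: 5.35
position: [522.2, 211.3, 253.0]
orientation: [0.464, 3.107, 0.0]
wrist_force: [-1.0, -0.7, 6.5]
grip_width: 0.239
time_s: 5.55
position: [522.2, 211.3, 253.0]
orientation: [0.464, 3.107, 0.0]
wrist_force: [-2.9, -1.0, 9.9]
grip_width: 0.24
```

The ring is at its stop: the force rose from 6.5 to 9.9 N with no further travel at z=253.0. Now pinch the stem with a modest grip, so a locked source would slip in the pads and not get wrenched.

```bash
python3 -m jog '[{"ax":0,"ay":0,"az":0,"x":0,"y":0,"z":0.2,"claw":205},{"ax":0,"ay":0,"az":0,"x":0,"y":0,"z":0.2,"claw":215},{"ax":0,"ay":0,"az":0,"x":0,"y":0,"z":0.2,"claw":225},{"ax":0,"ay":0,"az":0,"x":0,"y":0,"z":0.2,"claw":235},{"ax":0,"ay":0,"az":0,"x":0,"y":0,"z":0.2,"claw":245},{"ax":0,"ay":0,"az":0,"x":0,"y":0,"z":0.2,"claw":255},{"ax":0,"ay":0,"az":0,"x":0,"y":0,"z":0.2,"claw":255},{"ax":0,"ay":0,"az":0,"x":0,"y":0,"z":0.2,"claw":255}]' 15; python3 - <<'E'
from h import *
rel([522,211,253])
E
```

```text
time_s: 6.35
position: [522.6, 211.3, 253.0]
orientation: [0.464, 3.106, 0.001]
wrist_force: [-1.5, -0.8, 10.5]
grip_width: 0.131
t 6.35 TCP [522.6 211.3 253. ] ori [1.6300e+02 8.0000e-02 1.7996e+02] axes x [-0.9563  0.2923 -0.0013] z [ 1.5e-03  4.0e-04 -1.0e+00] F [-1.45 -0.84 10.49] g 0.131 j6 -0.89
shift [ 0.45 -0.48 -0.02]
level turn deg (tool) [0.045 0.077 0.   ]
```

The stem is gripped (0.131 × 92 = 12 mm) with the ring pressed at about 10.5 N. First a small lift.

```bash
python3 -m jog '[{"ax":0,"ay":0,"az":0,"x":0,"y":0,"z":-1.2,"claw":255},{"ax":0,"ay":0,"az":0,"x":0,"y":0,"z":-2.4,"claw":255},{"ax":0,"ay":0,"az":0,"x":0,"y":0,"z":-3.6,"claw":255},{"ax":0,"ay":0,"az":0,"x":0,"y":0,"z":-3.6,"claw":255}]'; python3 - <<'E'
from h import *
rel([522,211,253])
E
```

```text
time_s: 6.75
position: [522.3, 211.3, 255.8]
orientation: [0.464, 3.107, 0.001]
wrist_force: [0.9, -0.0, 4.3]
grip_width: 0.129
t 6.75 TCP [522.3 211.3 255.8] ori [1.6299e+02 2.0000e-02 1.7998e+02] axes x [-9.563e-01  2.925e-01 -4.000e-04] z [ 5.e-04  2.e-04 -1.e+00] F [ 0.92 -0.04  4.31] g 0.129 j6 -0.89
shift [ 0.16 -0.37  2.8 ]
level turn deg (tool) [ 0.022  0.024 -0.   ]
```

```bash
python3 -m jog '[{"ax":0,"ay":0,"az":0,"x":0,"y":0,"z":-2,"claw":255},{"ax":0,"ay":0,"az":0,"x":0,"y":0,"z":-4,"claw":255},{"ax":0,"ay":0,"az":0,"x":0,"y":0,"z":-7,"claw":255},{"ax":0,"ay":0,"az":0,"x":0,"y":0,"z":-10,"claw":255},{"ax":0,"ay":0,"az":0,"x":0,"y":0,"z":-10,"claw":255}]'; python3 - <<'E'
from h import *
rel([522,211,253])
snap('scene','s5')
cv2.imwrite('pics/v8.png',cv2.resize(cv2.imread('pics/s5.png')[150:225,270:370],(800,600),interpolation=cv2.INTER_CUBIC))
E
```

```text
time_s: 7.25
position: [522.1, 211.3, 266.2]
orientation: [-0.465, -3.107, 0.0]
wrist_force: [0.9, 0.6, -1.2]
grip_width: 0.129
t 7.25 TCP [522.1 211.3 266.2] ori [ 1.6299e+02 -1.0000e-02 -1.8000e+02] axes x [-9.563e-01  2.925e-01  2.000e-04] z [-2.e-04  0.e+00 -1.e+00] F [ 0.86  0.55 -1.24] g 0.129 j6 -0.89
shift [-0.02 -0.29 13.15]
level turn deg (tool) [-0.002 -0.009 -0.   ]
```

```bash
python3 -m jog '[{"ax":0,"ay":0,"az":0,"x":0,"y":0,"z":-6,"claw":255},{"ax":0,"ay":0,"az":0,"x":0,"y":0,"z":-12,"claw":255},{"ax":0,"ay":0,"az":0,"x":0,"y":0,"z":-20,"claw":255},{"ax":0,"ay":0,"az":0,"x":0,"y":0,"z":-28,"claw":255},{"ax":0,"ay":0,"az":0,"x":0,"y":0,"z":-36,"claw":255},{"ax":0,"ay":0,"az":0,"x":0,"y":0,"z":-46,"claw":255},{"ax":0,"ay":0,"az":0,"x":0,"y":0,"z":-56,"claw":255},{"ax":0,"ay":0,"az":0,"x":0,"y":0,"z":-66,"claw":255},{"ax":0,"ay":0,"az":0,"x":0,"y":0,"z":-78,"claw":255},{"ax":0,"ay":0,"az":0,"x":0,"y":0,"z":-90,"claw":255},{"ax":0,"ay":0,"az":0,"x":0,"y":0,"z":-90,"claw":255},{"ax":0,"ay":0,"az":0,"x":0,"y":0,"z":-90,"claw":255}]'; python3 - <<'E'
from h import *
rel([499,-158,356])
snap('wrist','w6')
cv2.imwrite('pics/v8.png',cv2.resize(cv2.imread('pics/w6.png'),(640,480),interpolation=cv2.INTER_CUBIC))
E
```

```text
time_s: 8.5
position: [522.1, 211.2, 356.0]
orientation: [0.464, 3.107, 0.0]
wrist_force: [-0.6, 0.5, -0.9]
grip_width: 0.127
t 8.5 TCP [522.1 211.2 356. ] ori [1.6300e+02 3.0000e-02 1.7998e+02] axes x [-9.563e-01  2.924e-01 -5.000e-04] z [ 6.e-04  2.e-04 -1.e+00] F [-0.63  0.53 -0.92] g 0.127 j6 -0.89
shift [-8.5890e+01 -3.5986e+02 -1.1000e-01]
level turn deg (tool) [0.022 0.027 0.   ]
```

View pics/v8.png

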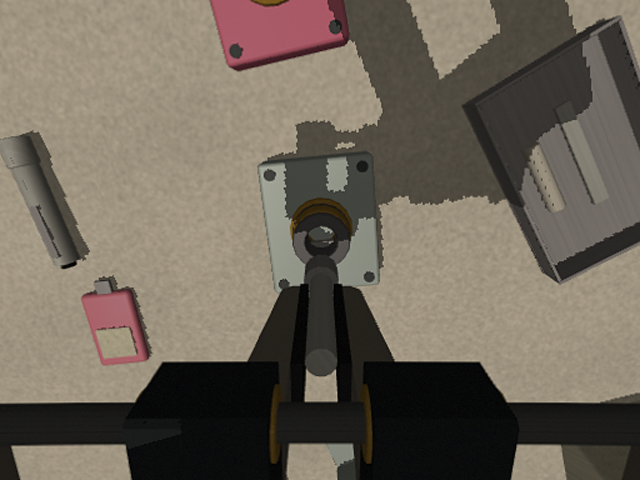

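The source is out and hanging straight: stem top at (321,362), foot at (321,270), ring free behind it. Next I carry it towards the pig and stop 45 mm short so I can see the well.

```bash
python3 -m jog '[{"ax":0,"ay":0,"az":0,"x":-5,"y":-20,"z":0,"claw":255},{"ax":0,"ay":0,"az":0,"x":-13,"y":-55,"z":0,"claw":255},{"ax":0,"ay":0,"az":0,"x":-22,"y":-90,"z":0,"claw":255},{"ax":0,"ay":0,"az":0,"x":-31,"y":-130,"z":0,"claw":255},{"ax":0,"ay":0,"az":0,"x":-40,"y":-170,"z":0,"claw":255},{"ax":0,"ay":0,"az":0,"x":-50,"y":-210,"z":0,"claw":255},{"ax":0,"ay":0,"az":0,"x":-60,"y":-245,"z":0,"claw":255},{"ax":0,"ay":0,"az":0,"x":-70,"y":-280,"z":0,"claw":255},{"ax":0,"ay":0,"az":0,"x":-80,"y":-305,"z":0,"claw":255},{"ax":0,"ay":0,"az":0,"x":-86,"y":-315,"z":0,"claw":255},{"ax":0,"ay":0,"az":0,"x":-86,"y":-315,"z":0,"claw":255},{"ax":0,"ay":0,"az":0,"x":-86,"y":-315,"z":0,"claw":255}]'; python3 - <<'E'
from h import *
rel([499,-158,356])
snap('wrist','w7')
c=ld('w7'); print(proj(c,[499,-158,58]),proj(c,[499,-158,18]))
cv2.imwrite('pics/v9.png',cv2.resize(cv2.imread('pics/w7.png')[120:270,150:350],(800,600),interpolation=cv2.INTER_CUBIC))
E
```

```text
time_s: 9.75
position: [512.1, -114.5, 355.3]
orientation: [-0.465, -3.106, -0.001]
wrist_force: [-1.4, 0.4, -0.4]
grip_width: 0.127
t 9.75 TCP [ 512.1 -114.5  355.3] ori [ 1.6298e+02 -6.0000e-02  1.7998e+02] axes x [-0.9562  0.2928  0.001 ] z [-9.e-04  6.e-04 -1.e+00] F [-1.36  0.36 -0.45] g 0.127 j6 -1.5
shift [ -0.17 -45.47  -0.75]
level turn deg (tool) [ 0.02 -0.06  0.  ]
[207.8318451  191.00151384] [213.46965916 179.89390694]
```

View pics/v9.png

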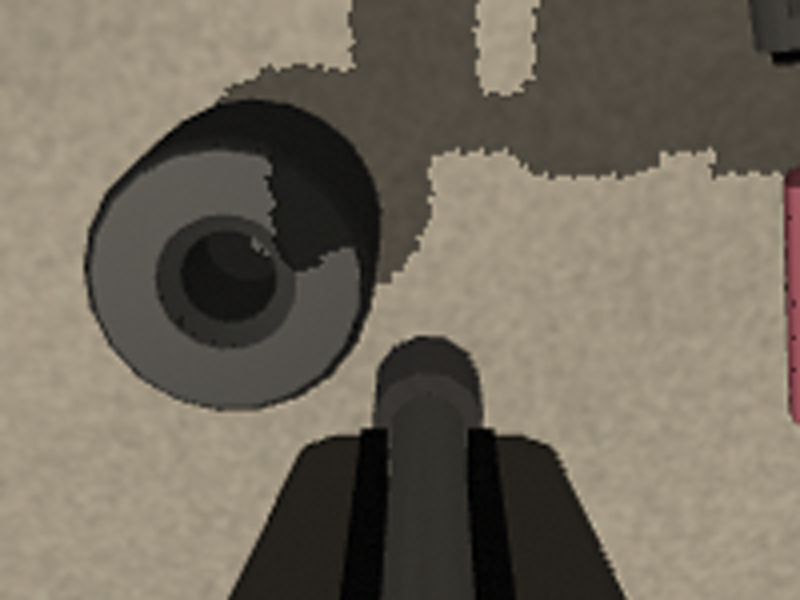

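Pig mouth centre (226,281), inner well edge centre (229,276); the held capsule is centred at x≈429 in the crop. I'll turn these into positions.

```bash
python3 - <<'E'
from h import *
c=ld('w7'); g=lambda x,y:(150+(x+.5)/4-.5,120+(y+.5)/4-.5)
for n,x,y,z in(('mouth',226,281,58),('rim',225,279,58),('inner',229,276,53)): print(n,atz(c,*g(x,y),z))
s=status.read_state();p=np.array([512.2,-114.5,0])
for z in(117,124,143): q=proj(c,p+[0,0,z]); print(z,((q[0]-150+.5)*4-.5).round(0),((q[1]-120+.5)*4-.5).round(0))
# capsule width px at its shoulder, expected
rel([499,-158,356])
E
```

```text
mouth [ 497.51688844 -159.13584583   58.        ]
rim [ 496.99681278 -159.1929609    58.        ]
inner [ 497.75657525 -159.28491799   53.        ]
117 431.0 377.0
124 431.0 391.0
143 432.0 433.0
t 9.8 TCP [ 512.1 -114.1  355.4] ori [ 1.6302e+02 -5.0000e-02  1.7998e+02] axes x [-9.564e-01  2.920e-01  9.000e-04] z [-8.e-04  6.e-04 -1.e+00] F [-0.36  0.95 -1.11] g 0.126 j6 -1.5
shift [ -0.23 -45.78  -0.66]
level turn deg (tool) [ 0.018 -0.051  0.   ]
```

```bash
python3 -m jog '[{"ax":0,"ay":0,"az":0,"x":0.8,"y":-15,"z":0,"claw":255},{"ax":0,"ay":0,"az":0,"x":0.8,"y":-35,"z":0,"claw":255},{"ax":0,"ay":0,"az":0,"x":0.8,"y":-47.2,"z":0,"claw":255},{"ax":0,"ay":0,"az":0,"x":0.8,"y":-47.2,"z":12,"claw":255},{"ax":0,"ay":0,"az":0,"x":0.8,"y":-47.2,"z":25,"claw":255},{"ax":0,"ay":0,"az":0,"x":0.8,"y":-47.2,"z":38,"claw":255},{"ax":0,"ay":0,"az":0,"x":0.8,"y":-47.2,"z":38,"claw":255},{"ax":0,"ay":0,"az":0,"x":0.8,"y":-47.2,"z":38,"claw":255}]'; python3 - <<'E'
from h import *
rel([497.5,-159.2,318])
snap('wrist','w8'); snap('scene','s8')
a=cv2.resize(cv2.imread('pics/w8.png')[130:280,206:306],(400,600),interpolation=cv2.INTER_CUBIC)
b=cv2.resize(cv2.imread('pics/s8.png')[125:212,185:243],(400,600),interpolation=cv2.INTER_CUBIC)
cv2.imwrite('pics/v10.png',np.hstack([a,b]))
c=ld('w8');d=ld('s8')
s=status.read_state();p=s['position']*[1,1,0]
for z in(79,86,105,58): q=proj(c,p+[0,0,z]); r=proj(d,p+[0,0,z]); print(z,((q-[206,130])*4).round(0),((r-[185,125])*6.897).round(0))
E
```

```text
time_s: 10.6
position: [497.6, -159.6, 316.9]
orientation: [-0.464, -3.106, -0.001]
wrist_force: [-0.4, -0.3, -1.2]
grip_width: 0.126
t 10.6 TCP [ 497.6 -159.6  316.9] ori [ 1.6302e+02 -9.0000e-02  1.7999e+02] axes x [-0.9564  0.292   0.0016] z [-1.5e-03  6.0e-04 -1.0e+00] F [-0.41 -0.31 -1.15] g 0.126 j6 -1.59
shift [ 0.26  0.36 -1.08]
level turn deg (tool) [ 0.006 -0.09   0.   ]
79 [205. 338.] [177. 337.]
86 [205. 352.] [176. 326.]
105 [206. 395.] [173. 294.]
58 [205. 300.] [180. 371.]
```

View pics/v10.png

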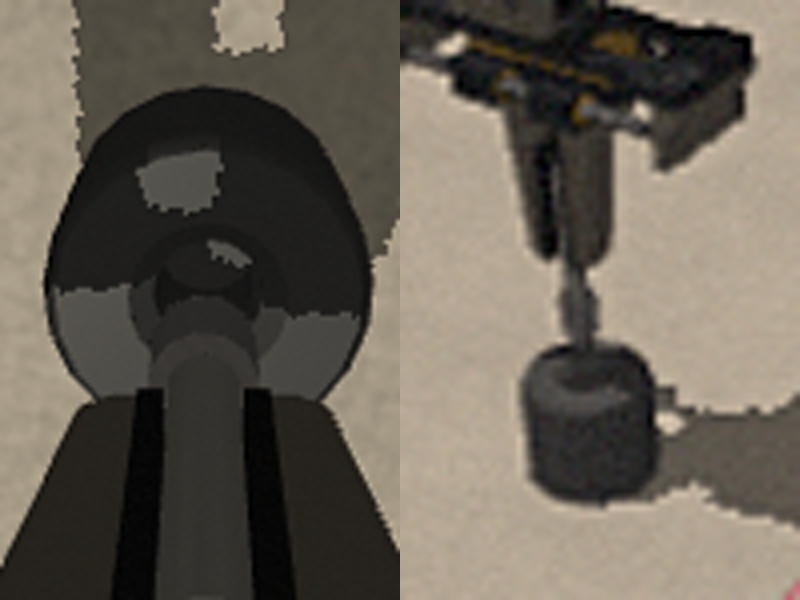

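The source hangs centred on the tool axis (x≈205), and the pig's mouth is at x≈208, slightly lower in the picture. I'll correct by about 1 mm in y and −0.7 mm in x, then descend in small checked steps.

```bash
python3 -m jog '[{"ax":0,"ay":0,"az":0,"x":-0.7,"y":1,"z":0,"claw":255},{"ax":0,"ay":0,"az":0,"x":-0.7,"y":1,"z":6,"claw":255},{"ax":0,"ay":0,"az":0,"x":-0.7,"y":1,"z":12,"claw":255},{"ax":0,"ay":0,"az":0,"x":-0.7,"y":1,"z":17,"claw":255},{"ax":0,"ay":0,"az":0,"x":-0.7,"y":1,"z":17,"claw":255}]';  python3 -m jog '[{"ax":0,"ay":0,"az":0,"x":0,"y":0,"z":2,"claw":255},{"ax":0,"ay":0,"az":0,"x":0,"y":0,"z":4,"claw":255},{"ax":0,"ay":0,"az":0,"x":0,"y":0,"z":4,"claw":255}]'
```

```text
time_s: 11.2
position: [498.2, -159.2, 299.7]
orientation: [-0.464, -3.105, -0.0]
wrist_force: [0.1, -0.1, -0.9]
grip_width: 0.124
time_s: 11.5
position: [498.6, -159.3, 296.5]
orientation: [-0.464, -3.107, -0.0]
wrist_force: [0.1, -1.2, -0.9]
grip_width: 0.128
```

```bash
python3 -m jog '[{"ax":0,"ay":0,"az":0,"x":0,"y":0,"z":1.5,"claw":255},{"ax":0,"ay":0,"az":0,"x":0,"y":0,"z":3,"claw":255},{"ax":0,"ay":0,"az":0,"x":0,"y":0,"z":3,"claw":255}]'
```

```text
time_s: 11.8
position: [498.6, -159.3, 293.5]
orientation: [-0.464, -3.107, -0.0]
wrist_force: [-0.2, 0.8, -1.4]
grip_width: 0.128
```

```bash
python3 -m jog '[{"ax":0,"ay":0,"az":0,"x":0,"y":0,"z":1.5,"claw":255},{"ax":0,"ay":0,"az":0,"x":0,"y":0,"z":3,"claw":255},{"ax":0,"ay":0,"az":0,"x":0,"y":0,"z":3,"claw":255}]'; python3 -m jog '[{"ax":0,"ay":0,"az":0,"x":0,"y":0,"z":1.5,"claw":255},{"ax":0,"ay":0,"az":0,"x":0,"y":0,"z":3,"claw":255},{"ax":0,"ay":0,"az":0,"x":0,"y":0,"z":3,"claw":255}]'
```

```text
time_s: 12.1
position: [498.5, -159.2, 290.4]
orientation: [-0.464, -3.107, -0.0]
wrist_force: [-0.4, -0.1, -1.0]
grip_width: 0.125
time_s: 12.4
position: [498.5, -159.3, 287.5]
orientation: [-0.464, -3.107, -0.0]
wrist_force: [-0.5, -0.7, -0.1]
grip_width: 0.126
```

```bash
python3 -m jog '[{"ax":0,"ay":0,"az":0,"x":0,"y":0,"z":1.5,"claw":255},{"ax":0,"ay":0,"az":0,"x":0,"y":0,"z":3,"claw":255},{"ax":0,"ay":0,"az":0,"x":0,"y":0,"z":3,"claw":255}]'
```

```text
time_s: 12.7
position: [498.5, -159.2, 284.5]
orientation: [-0.464, -3.107, -0.0]
wrist_force: [-0.1, 1.0, 0.0]
grip_width: 0.122
```

```bash
python3 -m jog '[{"ax":0,"ay":0,"az":0,"x":0,"y":0,"z":2,"claw":255},{"ax":0,"ay":0,"az":0,"x":0,"y":0,"z":4,"claw":255},{"ax":0,"ay":0,"az":0,"x":0,"y":0,"z":6,"claw":255},{"ax":0,"ay":0,"az":0,"x":0,"y":0,"z":6,"claw":255}]'; python3 -m jog '[{"ax":0,"ay":0,"az":0,"x":0,"y":0,"z":2,"claw":255},{"ax":0,"ay":0,"az":0,"x":0,"y":0,"z":4,"claw":255},{"ax":0,"ay":0,"az":0,"x":0,"y":0,"z":6,"claw":255},{"ax":0,"ay":0,"az":0,"x":0,"y":0,"z":6,"claw":255}]'
```

```text
time_s: 13.1
position: [498.5, -159.3, 278.3]
orientation: [-0.464, -3.107, -0.0]
wrist_force: [-0.5, -0.2, -1.1]
grip_width: 0.129
time_s: 13.5
position: [498.5, -159.3, 272.4]
orientation: [-0.465, -3.107, -0.0]
wrist_force: [-0.3, -0.5, -0.5]
grip_width: 0.128
```

```bash
python3 -m jog '[{"ax":0,"ay":0,"az":0,"x":0,"y":0,"z":2,"claw":255},{"ax":0,"ay":0,"az":0,"x":0,"y":0,"z":4,"claw":255},{"ax":0,"ay":0,"az":0,"x":0,"y":0,"z":6,"claw":255},{"ax":0,"ay":0,"az":0,"x":0,"y":0,"z":8,"claw":255},{"ax":0,"ay":0,"az":0,"x":0,"y":0,"z":8,"claw":255}]'
```

```text
time_s: 14.0
position: [498.5, -159.3, 264.4]
orientation: [-0.465, -3.107, -0.0]
wrist_force: [0.0, -0.0, -0.6]
grip_width: 0.128
```

```bash
python3 -m jog '[{"ax":0,"ay":0,"az":0,"x":0,"y":0,"z":2,"claw":255},{"ax":0,"ay":0,"az":0,"x":0,"y":0,"z":4,"claw":255},{"ax":0,"ay":0,"az":0,"x":0,"y":0,"z":5,"claw":255},{"ax":0,"ay":0,"az":0,"x":0,"y":0,"z":5,"claw":255}]'; python3 -m jog '[{"ax":0,"ay":0,"az":0,"x":0,"y":0,"z":1.2,"claw":255},{"ax":0,"ay":0,"az":0,"x":0,"y":0,"z":1.2,"claw":255}]'
```

```text
time_s: 14.4
position: [498.6, -159.3, 259.5]
orientation: [-0.464, -3.107, -0.0]
wrist_force: [0.4, 0.0, -0.2]
grip_width: 0.127
time_s: 14.6
position: [498.6, -159.3, 258.4]
orientation: [-0.464, -3.107, -0.0]
wrist_force: [-0.7, -0.5, -0.9]
grip_width: 0.127
```

```bash
python3 -m jog '[{"ax":0,"ay":0,"az":0,"x":0,"y":0,"z":0.8,"claw":255},{"ax":0,"ay":0,"az":0,"x":0,"y":0,"z":0.8,"claw":255}]'
```

```text
time_s: 14.8
position: [498.6, -159.3, 257.6]
orientation: [-0.464, -3.107, -0.0]
wrist_force: [0.5, -0.6, -0.2]
grip_width: 0.126
```

```bash
python3 -m jog '[{"ax":0,"ay":0,"az":0,"x":0,"y":0,"z":0.6,"claw":255},{"ax":0,"ay":0,"az":0,"x":0,"y":0,"z":0.6,"claw":255}]';python3 -m jog '[{"ax":0,"ay":0,"az":0,"x":0,"y":0,"z":0.5,"claw":255},{"ax":0,"ay":0,"az":0,"x":0,"y":0,"z":0.5,"claw":255}]'
```

```text
time_s: 15.0
position: [498.6, -159.3, 257.1]
orientation: [-0.464, -3.107, 0.0]
wrist_force: [0.7, 1.1, -0.5]
grip_width: 0.131
time_s: 15.2
position: [498.7, -159.3, 256.9]
orientation: [0.465, 3.107, -0.0]
wrist_force: [-0.7, -0.1, 4.4]
grip_width: 0.128
```

The foot touches the floor at TCP z=256.9, where 257 was expected, with 4.4 N. I'll hold briefly, release, and rise.

```bash
python3 -m jog '[{"ax":0,"ay":0,"az":0,"x":0,"y":0,"z":0,"claw":255},{"ax":0,"ay":0,"az":0,"x":0,"y":0,"z":-0.2,"claw":255},{"ax":0,"ay":0,"az":0,"x":0,"y":0,"z":-0.2,"claw":240},{"ax":0,"ay":0,"az":0,"x":0,"y":0,"z":-0.2,"claw":225},{"ax":0,"ay":0,"az":0,"x":0,"y":0,"z":-0.2,"claw":205},{"ax":0,"ay":0,"az":0,"x":0,"y":0,"z":-0.2,"claw":180},{"ax":0,"ay":0,"az":0,"x":0,"y":0,"z":-0.2,"claw":150},{"ax":0,"ay":0,"az":0,"x":0,"y":0,"z":-0.2,"claw":130},{"ax":0,"ay":0,"az":0,"x":0,"y":0,"z":-0.2,"claw":130},{"ax":0,"ay":0,"az":0,"x":0,"y":0,"z":-0.2,"claw":130},{"ax":0,"ay":0,"az":0,"x":0,"y":0,"z":-0.2,"claw":130}]' && python3 -m jog '[{"ax":0,"ay":0,"az":0,"x":0,"y":0,"z":-10,"claw":130},{"ax":0,"ay":0,"az":0,"x":0,"y":0,"z":-25,"claw":130},{"ax":0,"ay":0,"az":0,"x":0,"y":0,"z":-45,"claw":130},{"ax":0,"ay":0,"az":0,"x":0,"y":0,"z":-65,"claw":130},{"ax":0,"ay":0,"az":0,"x":0,"y":0,"z":-85,"claw":130},{"ax":0,"ay":0,"az":0,"x":0,"y":0,"z":-100,"claw":130},{"ax":0,"ay":0,"az":0,"x":0,"y":0,"z":-100,"claw":130}]' && python3 - <<'E'
from h import *
snap('wrist','w9'); snap('scene','s9')
a=cv2.resize(cv2.imread('pics/w9.png')[105:255,206:306],(400,600),interpolation=cv2.INTER_CUBIC)
b=cv2.resize(cv2.imread('pics/s9.png')[140:212,185:233],(400,600),interpolation=cv2.INTER_CUBIC)
cv2.imwrite('pics/v11.png',np.hstack([a,b])); rel([498,-159,356])
c=ld('w9')
for z in(116,58): print(z,((proj(c,[498.2,-159.3,z])-[206,105])*4).round(0))
E
```

```text
time_s: 16.3
position: [498.6, -159.3, 256.8]
orientation: [-0.465, -3.107, -0.0]
wrist_force: [-1.0, -1.0, 0.0]
grip_width: 0.489
time_s: 17.0
position: [499.3, -159.5, 359.4]
orientation: [0.464, 3.103, -0.001]
wrist_force: [-0.0, 0.5, -0.5]
grip_width: 0.485
t 17.1 TCP [ 498.5 -159.3  357. ] ori [ 1.63e+02  5.00e-02 -1.80e+02] axes x [-9.563e-01  2.925e-01 -8.000e-04] z [ 8.e-04 -3.e-04 -1.e+00] F [0.05 0.36 0.2 ] g 0.489 j6 -1.59
shift [0.57 0.09 1.03]
level turn deg (tool) [-0.001  0.047 -0.   ]
116 [205. 413.]
58 [205. 327.]
```

View pics/v11.png

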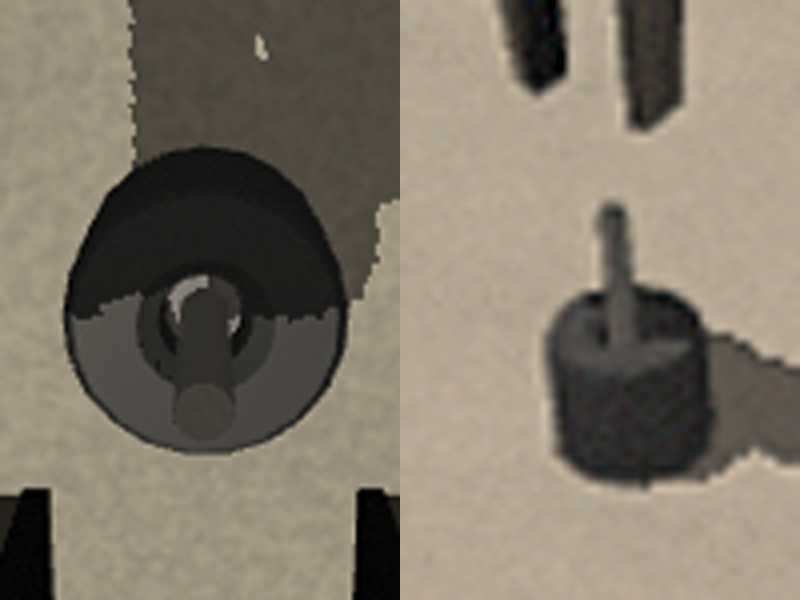

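The source stands upright in the pig's well: its top is at (205,411) where (205,413) was predicted, the pig is upright, and the fingers are clear. Handing in.

```bash
python3 -c "
from rig import bot
print(bot.hand_in())"
```

```text
the job is handed in; nothing more can be done
None
```

The check source is standing capsule-down on the floor of the pig's well. I handed the job in at about 17 s, well inside the 56 s limit; the rig reports no verdict.

- **Pressing:** I pressed the collet ring down to its stop. Force rose to about 10 N with no more travel at TCP z = 253.
- **Drawing out:** I pinched the stem with 15 N and lifted it straight out. No latch resistance showed, with wrist readings no more than about 1.2 N downward.
- **Lowering:** The source went into the well in small steps with no side contact. It touched the floor at TCP z = 256.9 (257 expected), with 4.4 N measured. I then let go and raised the gripper about 100 mm clear.

**Last checks:**
- In the final wrist picture the stem top is within 2 enlarged-crop pixels (about half a camera pixel) of where it should be. The pig is upright and does not look moved, and the wrist force is about zero.
- I did not re-measure the block or the bystanders at the end.

**What disagreed:**
- My first move was refused for missing keys, so nothing moved.
- Before lowering, the coarse scene view put the source 2 to 3 mm off the well's centre, while the wrist view said about 1 mm. I followed the wrist view, and the contact-free descent agreed with it.

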